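Index the photo turntable on one stop and take the next picture of a dental cast

TASK

The plaster dental cast on the indexing turntable needs its next picture: draw the spring index pin by its red knob, turn the table one hole on, counter-clockwise seen from above and not past it, and let the pin drop fully home in that hole. Only then press the green shutter button on the release box fully down and let it go. Do not touch the cast or shift it on the table, and leave the other things on the desk where they are.

Things in the scene. Friction and masses are not known exactly. Their poses are not given: they have to be found in the camera images.
- turntable (a joint): angle of the table (dark disc 170 mm across with a bright arm carrying the index pin), rad: 0 at the start, pin in the first hole; grows counter-clockwise seen from above; the next hole is at 0.785 (holes every 45 degrees, 108 mm from the axis). With the pin drawn it turns with 1 to 2 N at the knob; with the pin in a hole it is locked, play 0.014 either way
- plunger (a joint): how far the spring index pin is drawn up, m: 0 = fully home, 0.010 = its round tip level with the plate's face (it rides there between holes), 0.016 = fully drawn, at its stop. Spring and weight press it down with 5 N (home) to 11 N (drawn); let go over a hole it drops in by itself. The 10 mm pin enters the 13 mm hole when within about 4 mm of its centre
- knob_grip (a point): centre of the red knob on top of the index pin, an upright cylinder 33 mm across, 34 mm high; pin home, its centre is 93 mm above the desk. It moves up with the pin and round with the table, 108 mm from the axis, and spins freely about its own upright axis. Below it is a steel sleeve 29 mm across, from 38 to 69 mm above the desk
- next_hole (a point): centre of the mouth of the next hole, dark, 13 mm across, in the face (20 mm above the desk) of the fixed round aluminium base plate, 270 mm across: the knob must stand straight above it
- table_top (a point): point on the table's upright axis in its rubber-faced top, 40 mm above the desk; its z axis points up and its axes turn with the table
- cast: cream plaster dental cast (row of teeth on a flat base), 66 x 67 mm and 37 mm high, standing loose on the middle of the table; origin at its underside, x towards the front teeth, z up. It rides round with the table
- shutter (a joint): travel of the shutter button, m: 0 = up, 0.006 = fully down (5 N); it springs back up
- shutter_top (a point): centre of the top of the green shutter button, 36 mm across, standing in a dark collar on a grey release box 78 x 104 mm that is stuck to the desk; the button's top is 52 mm above the desk and it is pressed straight down
- spare_cast: bystander: a second, greyer dental cast of the same size, loose on the desk; origin at its underside
- scale_bar: bystander: black photo scale with colour patches, 30 x 160 x 6 mm, loose, flat on the desk; origin at its underside
- mouse: bystander: white computer mouse, 108 x 60 x 30 mm, loose; origin at its underside
- wipes_tub: bystander: white round tub, 88 mm across and 105 mm high, loose; origin at its underside
- tape_dispenser: bystander: blue tape dispenser, 150 x 56 x 92 mm, loose; origin at its underside
Things that resemble listed ones, but are neither listed nor needed, are in the scene too. Leave any yellow look-alike of the part that bears shutter alone. Leave any turquoise look-alike of the cast alone.

How it is judged:
By the outcome, as a careful person would: the job done as asked, in the order asked, and still so for the second after the job is handed in, with the robot touching nothing.
It also fails if it takes over 42 s, if anything falls off the work surface, if the arm or the gripper's body presses on something with over 40 N, if the wrist force passes 120 N, or if a joint passes its speed limit or range.

ROBOT

A 6-joint arm with a two-finger parallel gripper is mounted at the origin on the work surface. World frame = base frame: x ahead of the robot, y to its left, z up, the work surface at z = 0. Lengths are in m, angles in rad, forces in N, time in s.
With the tool pointing down it reaches from about 0.3 to 0.75 m from the base axis. Payload 8.5 kg.
Tool frame: the origin (TCP) lies midway between the tips of the shut fingers; the grasp point (between the pads) lies 19 mm behind it; z points along the fingers, y is the direction in which the jaws open and shut (so a half turn about z gives the same grasp; the last joint's range is limited). The gripper opens to 88 mm and grips with 3 to 60 N. Pads are 18 mm wide; open, the fingers measure 123 mm over their backs; the gripper's body (75 mm by 187 mm) begins 45 mm behind the grasp point.
Start: joints at [1.121, 0.381, 1.297, -0, 1.464, -0.215], TCP at [0.128, 0.535, 0.239] pointing down, gripper open.
Joint ranges: [-3.11, 3.11], [-0.89, 2.33], [0.22, 2.48], [-1.42, 4.56], [0.17, 2.85], [-2.88, 2.88]. Speed limits (rad/s): [2.39, 2.39, 3.14, 3.14, 3.14, 3.14].

INTERFACE

Orientations are given as a rotation vector (axis times angle).
In Python, from rig import robot gives the robot as it stands. Calls block until the motion is done:
- robot.movep(position, orientation): joint-space move of the TCP to a pose.
- robot.servo_line(position, frame=None, speed=0.15): straight line of the TCP; frame=None keeps the orientation; speed is the mean speed in m/s.
- robot.goto_joints(angles): joint-space move.
- robot.move_gripper(opening, squeeze=None): opening from 0.0 (shut) to 1.0 (fully open); squeeze is the grip in N (None keeps the last); returns when the fingers have stopped.
- robot.hold(seconds).
- robot.ik(position, orientation): joint angles nearest the present ones, or None.
- robot.observe(): the state.
- robot.snapshot(name): name is "scene" or "top" or "wrist"; returns a dict with "image" (480x640x3 uint8, red, green, blue), "vertical_fov" (degrees; the focal length in pixels is half the picture's height over the tangent of half this angle, whatever the lens; pixels are square), "cx", "cy" (the principal point, pixels), "world_to_cam" (4x4, takes a point from world to camera coordinates). Camera axes: x right, y down, z forward; pixel columns grow to the right and rows downward; lengths in m; the calibration is good to about 2 mm. A picture is of the moment at which its call begins. There is no depth.
A pose or a line that the arm cannot do raises robot.MotionError and nothing moves.
- robot.sign_off(): hands the job in, once; it reports no verdict.
The state is a dict: "time_s": time; "joint_pos": joint angles; "joint_velocities": joint speeds; "effort": joint torques, N m; "tcp_pos": TCP position; "orientation": TCP orientation; "contact_force": force on the tool from outside, world axes, zero at the start; "moment": the same for the moment, N m; "width": opening from 0.0 (shut) to 1.0 (fully open).
Only numpy, scipy, OpenCV 4.12 (cv2) and the standard library are available. Lean on these libraries where they do the work, as an engineer would, in place of code of your own. Each camera call takes 0.05 s, during which the arm holds its last target.

## Working session

There is one attempt and no reset: what is moved stays moved. The work goes in short steps, each a Python script; the robot and the scene stay as the last script left them, time stands still between calls to the robot, and variables do not carry over. Pictures are saved under pics/ and viewed, and the job is handed in when it is done.

```bash
ls; mkdir -p pics; cat > h.py <<'E'
import numpy as np, cv2, pickle
from rig import robot
def snap(n,f):
    s=robot.snapshot(n); cv2.imwrite(f'pics/{f}.png',s['image'][:,:,::-1]); pickle.dump(s,open(f'pics/{f}.pkl','wb')); return s
def load(f): return pickle.load(open(f'pics/{f}.pkl','rb'))
def ray(s,u,v,z):
    f=240/np.tan(np.radians(s['vertical_fov'])/2); M=np.array(s['world_to_cam']); R=M[:3,:3];t=M[:3,3]
    c=-R.T@t; d=R.T@np.array([(u-s['cx'])/f,(v-s['cy'])/f,1]); return c+d*(z-c[2])/d[2]
def proj(s,p):
    f=240/np.tan(np.radians(s['vertical_fov'])/2); M=np.array(s['world_to_cam']); q=M[:3,:3]@np.array(p)+M[:3,3]
    return np.array([f*q[0]/q[2]+s['cx'],f*q[1]/q[2]+s['cy']])
def crop(f,x0,y0,w,h,k,out):
    im=cv2.imread(f'pics/{f}.png')[y0:y0+h,x0:x0+w]; cv2.imwrite(f'pics/{out}.png',cv2.resize(im,None,fx=k,fy=k,interpolation=cv2.INTER_CUBIC))
E
python3 - <<'E'
from h import *
for n in('scene','top','wrist'):
    s=snap(n,n+'0'); print(n,s['vertical_fov'],s['cx'],s['cy'],np.round(s['world_to_cam'],3).tolist())
o=robot.observe(); print(o)
E
```

```text
pics
scene 55.6304677796661 318.6814020031636 239.6280024825208 [[-0.036, 0.999, -0.015, 0.015], [0.732, 0.016, -0.681, -0.301], [-0.68, -0.035, -0.732, 1.676], [0.0, 0.0, 0.0, 1.0]]
top 45.67534113795665 312.38044913623975 236.68119632975296 [[-0.028, -0.999, 0.017, -0.008], [-0.989, 0.025, -0.146, 0.503], [0.145, -0.021, -0.989, 1.471], [0.0, 0.0, 0.0, 1.0]]
wrist 69.27050296393585 318.8364287007318 236.86709119418563 [[0.233, 0.972, -0.002, -0.55], [0.932, -0.223, 0.285, -0.039], [0.277, -0.068, -0.959, 0.39], [0.0, 0.0, 0.0, 1.0]]
{'time_s': 0.15, 'joint_pos': array([ 1.12069747e+00,  3.81039221e-01,  1.29800696e+00, -1.62998109e-05,
        1.46359716e+00, -2.15269322e-01]), 'joint_velocities': array([-0.00131825, -0.00174737, -0.00324375,  0.00021535, -0.00153682,
        0.00079387]), 'effort': array([ 2.66012728e-03, -4.38077652e+01, -2.24615461e+01,  7.13943061e-02,
        3.43214767e-02, -1.00522832e-04]), 'tcp_pos': array([0.12787204, 0.5347202 , 0.23830757]), 'orientation': array([-3.67981223e-01, -3.11963654e+00,  1.56807263e-03]), 'contact_force': array([ 0.08179153,  0.64913482, -0.10119152]), 'moment': array([-0.01217451, -0.0240323 , -0.01479516]), 'width': 0.9977439713804668}
```

View pics/top0.png

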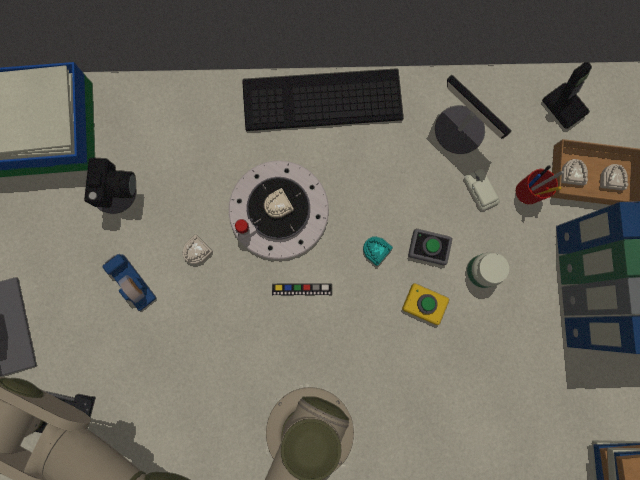

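View pics/scene0.png

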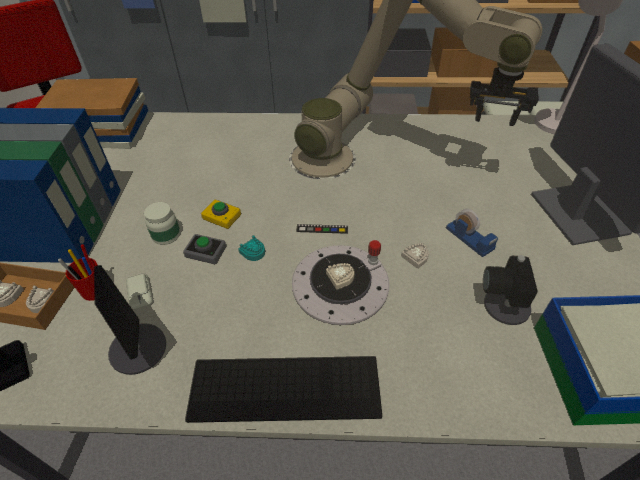

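View pics/wrist0.png

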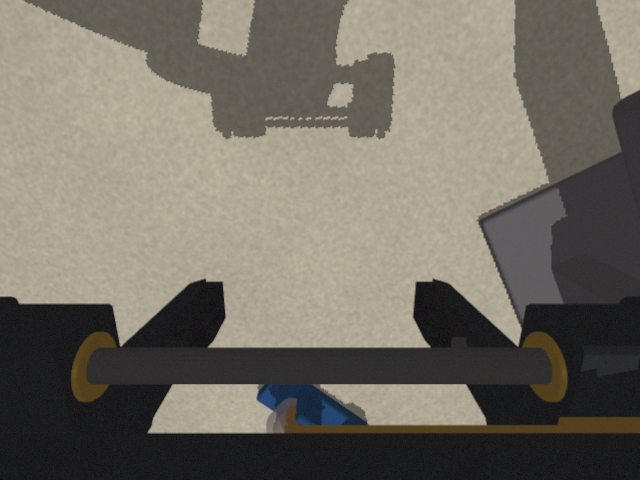

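```bash
python3 - <<'E'
from h import *
crop('top0',220,150,120,120,5,'c1'); crop('top0',360,215,100,75,6,'c2'); crop('scene0',280,230,120,100,6,'c3')
E
```

```text
(no output)
```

View pics/c1.png

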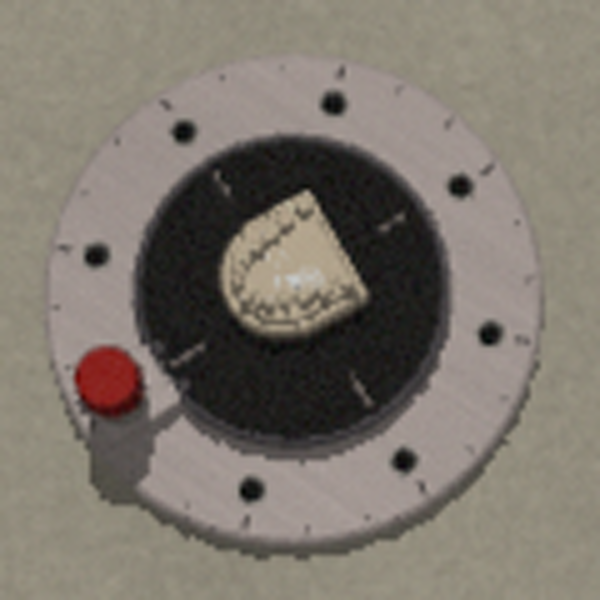

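View pics/c2.png

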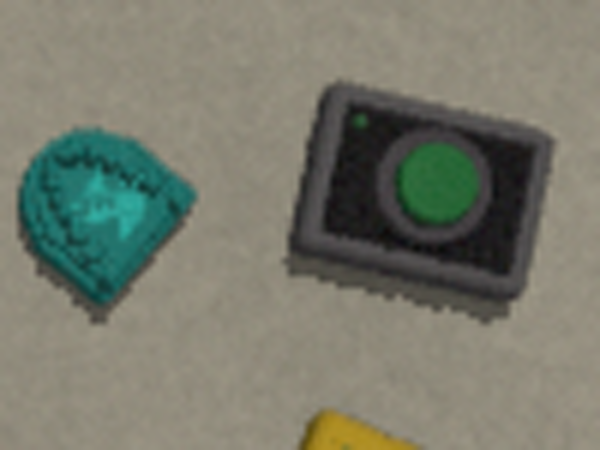

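View pics/c3.png

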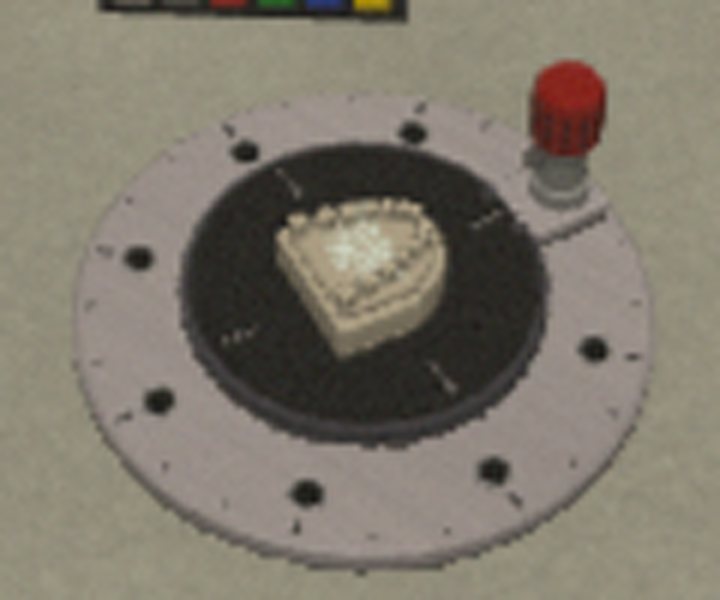

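```bash
python3 - <<'E'
from h import *
from scipy.optimize import least_squares
c=lambda p,x0,y0,k:((p[0]+.5)/k-.5+x0,(p[1]+.5)/k-.5+y0)
t=load('top0');s=load('scene0')
T=[c(p,220,150,5) for p in[(251,490),(403,461),(490,333),(459,186),(333,103),(183,132),(96,255)]]
S=[c(p,280,230,6) for p in[(413,133),(245,152),(138,258),(159,401),(306,494),(493,470),(594,349)]]
for n,s_,P in(('top',t,T),('scene',s,S)):
    W=np.array([ray(s_,*p,.020)[:2] for p in P])
    def m(x): 
        a=x[2]+np.pi/4*np.arange(1,8); return np.c_[x[0]+x[3]*np.cos(a),x[1]+x[3]*np.sin(a)]
    r=least_squares(lambda x:(m(x)-W).ravel(),[*W.mean(0),np.pi*.8,.108])
    print(n,r.x.round(4),'res',np.abs(r.fun).max().round(4),'next',m(r.x)[0].round(4),'knob',(r.x[:2]+r.x[3]*np.array([np.cos(r.x[2]),np.sin(r.x[2])])).round(4))
# knob top z=.110
print('knob',ray(t,*c((107,378),220,150,5),.110).round(4), ray(s,*c((569,80),280,230,6),.110).round(4))
print('btn',ray(t,*c((438,183),360,215,6),.052).round(4))
crop('scene0',180,190,90,80,6,'c4')
E
```

```text
top [0.5842 0.0681 2.132  0.1082] res 0.0004 next [0.4787 0.0922] knob [0.5266 0.1597]
scene [0.5821 0.0658 2.1329 0.1081] res 0.0004 next [0.4766 0.0898] knob [0.5245 0.1573]
knob [0.5257 0.1587 0.11  ] [0.5224 0.1571 0.11  ]
btn [ 0.4702 -0.3359  0.052 ]
```

View pics/c4.png

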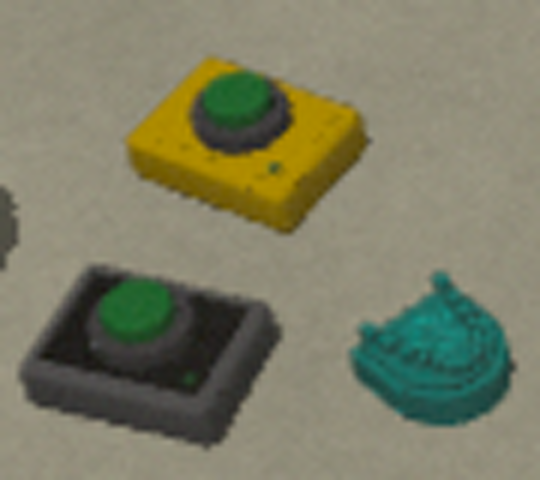

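```bash
cat >> h.py <<'E'
from scipy.spatial.transform import Rotation as Ro
C=np.array([.583,.067]); A0=2.1325; RAD=.108
def down(phi):
    y=np.array([np.cos(phi),np.sin(phi),0]);z=np.array([0,0,-1.]);return Ro.from_matrix(np.c_[np.cross(y,z),y,z]).as_rotvec()
O=down(A0+np.pi/8+np.pi/2-np.pi)
def kn(a): return C+RAD*np.array([np.cos(A0+a),np.sin(A0+a)])
def st():
    o=robot.observe(); print('t',round(o['time_s'],2),'tcp',o['tcp_pos'].round(4),'F',o['contact_force'].round(1),'w',round(o['width'],3),'j',o['joint_pos'].round(2)); return o
E
python3 - <<'E'
from h import *
k=kn(0);n=kn(np.pi/4);print(k,n)
print(robot.ik([*k,.074],O),robot.ik([*n,.09],O),robot.ik([.470,-.336,.05],O))
robot.movep([*k,.18],O); robot.move_gripper(.7,45); st(); snap('wrist','w1'); snap('scene','s1')
s=load('w1');print(proj(s,[*k,.11]),proj(s,[*n,.02]))
E
```

```text
[0.52547608 0.15840568] [0.47769087 0.09095803]
[ 7.70272964e-02  5.53140466e-01  1.53506155e+00 -4.44089210e-16
  1.05339064e+00 -8.77375458e-01] [-5.58894799e-02  4.44376224e-01  1.69202502e+00 -4.44089210e-16
  1.00519141e+00 -1.01029223e+00] [-0.82545551  0.62521512  1.47285753  0.          1.04352    -1.77985826]
t 2.69 tcp [0.5255 0.1584 0.18  ] F [ 0.4 -0.7  0.7] w 0.698 j [ 0.08  0.43  1.4   0.    1.31 -0.88]
[318.18023619 250.73559855] [226.94305158 218.47228783]
```

View pics/w1.png

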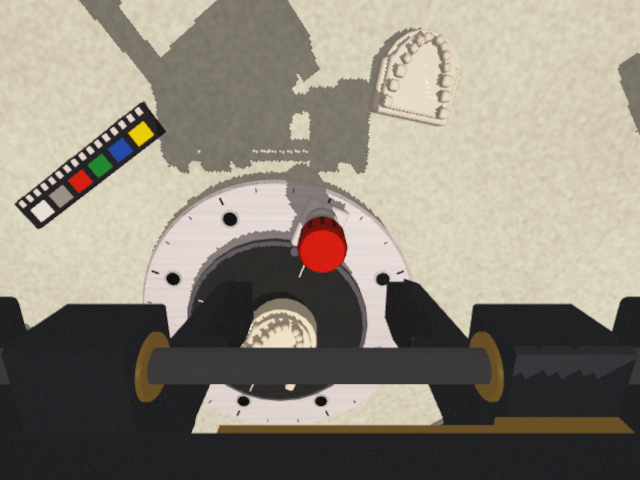

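```bash
python3 - <<'E'
from h import *
crop('w1',200,170,200,150,4,'c5')
s=load('w1')
print(ray(s,323.5,250.5,.11),ray(s,230,219,.02),ray(s,173,279,.02),ray(s,383,279,.02))
E
```

```text
[0.52735639 0.16134018 0.11      ] [0.47966676 0.09289828 0.02      ] [0.49367348 0.01115956 0.02      ] [0.60922713 0.17423022 0.02      ]
```

View pics/c5.png

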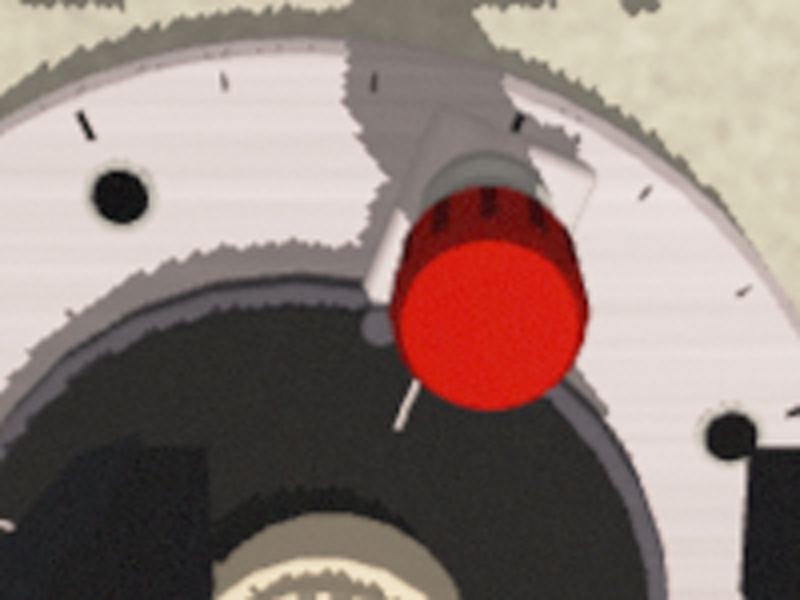

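```bash
sed -i 's/C=np.array(\[.583,.067\])/C=np.array([.5842,.0681])/' h.py; python3 - <<'E'
from h import *
k=kn(0)
robot.servo_line([*k,.074],O,speed=.12); st()
robot.move_gripper(0.2,45); st(); snap('wrist','w2')
E
```

```text
t 3.83 tcp [0.527  0.1596 0.0747] F [-0.1  0.3  0.5] w 0.705 j [ 0.08  0.55  1.53  0.    1.06 -0.88]
t 4.38 tcp [0.5267 0.1596 0.0742] F [-0.6  0.9  1.9] w 0.359 j [ 0.08  0.55  1.53  0.    1.06 -0.88]
```

View pics/w2.png

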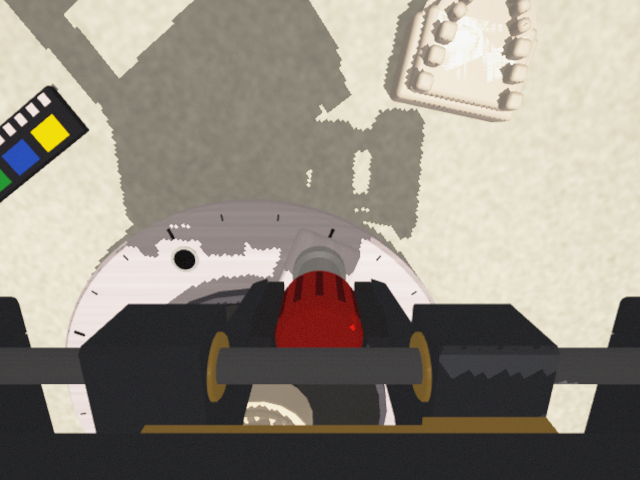

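```bash
python3 - <<'E'
from h import *
robot.servo_line([*kn(0),.088],O,speed=.04); robot.hold(.1); st(); snap('scene','s3')
crop('scene0',340,220,60,60,6,'a'); crop('s3',340,220,60,60,6,'b')
cv2.imwrite('pics/c6.png',np.hstack([cv2.imread('pics/a.png'),cv2.imread('pics/b.png')]))
E
```

```text
t 5.03 tcp [0.5263 0.1594 0.0875] F [  0.4  -1.9 -10.3] w 0.364 j [ 0.08  0.54  1.52 -0.    1.09 -0.88]
```

View pics/c6.png

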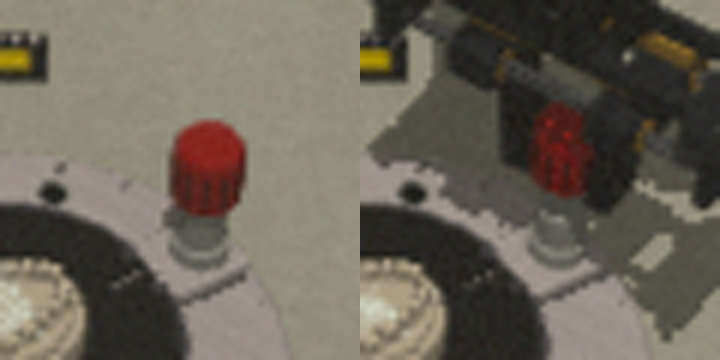

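```bash
python3 - <<'E'
from h import *
for a in np.linspace(0,.775,7)[1:]:
    robot.servo_line([*kn(a),.088],O,speed=.05)
    o=robot.observe();print(round(o['time_s'],2),o['tcp_pos'].round(4),kn(a).round(4),o['contact_force'].round(1))
robot.hold(.1); st(); snap('wrist','w4'); snap('top','t4'); snap('scene','s4')
crop('top0',220,150,120,120,3,'a'); crop('t4',220,150,120,120,3,'b')
cv2.imwrite('pics/c7.png',np.hstack([cv2.imread('pics/a.png'),cv2.imread('pics/b.png')]))
crop('s4',280,210,120,110,6,'c8')
E
```

```text
5.51 [0.5149 0.151  0.0881] [0.5154 0.1513] [ -1.5  -0.7 -10.2]
5.93 [0.5049 0.1414 0.088 ] [0.5052 0.1418] [-0.8 -0.4 -9.6]
6.36 [0.4962 0.1306 0.0881] [0.4964 0.131 ] [  0.5  -1.  -10.4]
6.78 [0.4889 0.1187 0.088 ] [0.489  0.1192] [ 0.2 -0.2 -9. ]
7.21 [0.4832 0.106  0.0881] [0.4832 0.1065] [ 0.7 -1.  -8.9]
7.63 [0.4792 0.0927 0.0881] [0.4791 0.0932] [  1.8  -2.  -10.2]
t 7.73 tcp [0.4793 0.093  0.0881] F [ 1.9 -0.7 -9.9] w 0.363 j [-0.05  0.45  1.69 -0.    1.   -1.01]
```

View pics/c7.png

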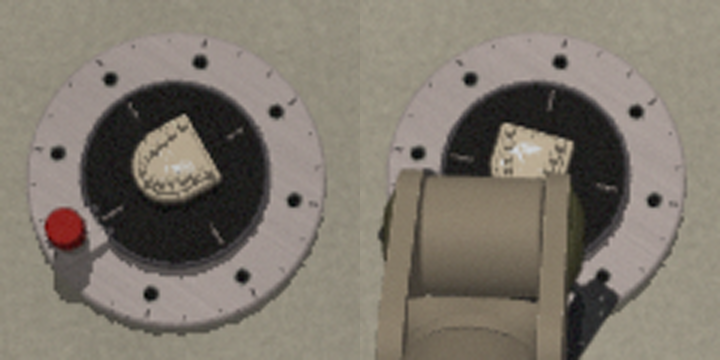

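View pics/c8.png

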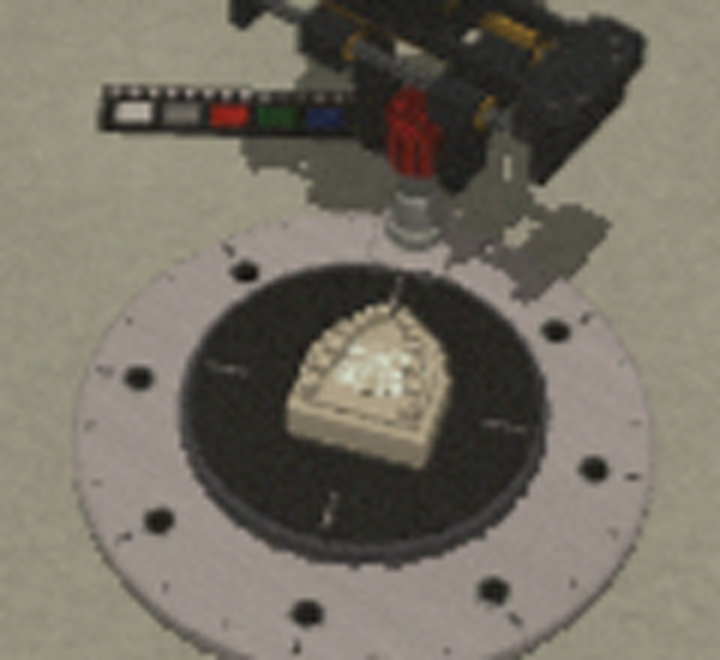

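View pics/w4.png

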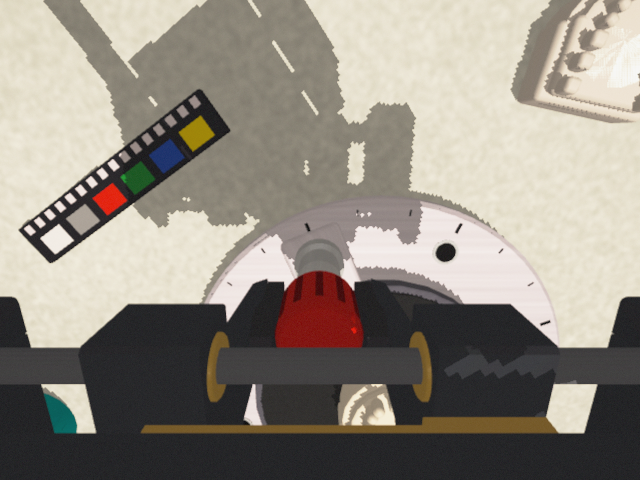

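```bash
python3 - <<'E'
from h import *
for z in(.084,.080,.0755):
    robot.servo_line([*kn(.782),z],O,speed=.04); o=st()
    if o['contact_force'][2]>3: print('STUCK');break
E
```

```text
t 8.13 tcp [0.4792 0.0926 0.0839] F [ 2.8  0.2 -8. ] w 0.359 j [-0.05  0.46  1.69  0.    0.99 -1.01]
t 8.38 tcp [0.4791 0.0925 0.0799] F [ 2.9 -0.1 -6.9] w 0.361 j [-0.05  0.46  1.7   0.    0.98 -1.01]
t 8.64 tcp [0.4791 0.0924 0.0755] F [ 2.8  0.7 -4.4] w 0.364 j [-0.05  0.47  1.7   0.    0.97 -1.01]
```

```bash
python3 - <<'E'
from h import *
robot.move_gripper(.7); st()
p=robot.observe()['tcp_pos']
robot.servo_line([p[0],p[1],.17],speed=.15); 
B=[.4702,-.3355]
robot.movep([*B,.16],down(-.4)); robot.move_gripper(0,20); st()
snap('wrist','w5');snap('top','t5');snap('scene','s5')
print(proj(load('w5'),[*B,.052]))
crop('t5',220,150,120,120,5,'c9');crop('s5',280,210,120,110,6,'c10')
E
```

```text
t 9.25 tcp [0.4789 0.0924 0.0756] F [-0.6  0.1  0. ] w 0.703 j [-0.05  0.47  1.7  -0.    0.97 -1.01]
t 12.57 tcp [ 0.4702 -0.3355  0.16  ] F [-0.2  0.7  0.3] w 0.007 j [-0.82  0.49  1.35  0.    1.3  -0.42]
[318.69682562 235.02315199]
```

View pics/c9.png

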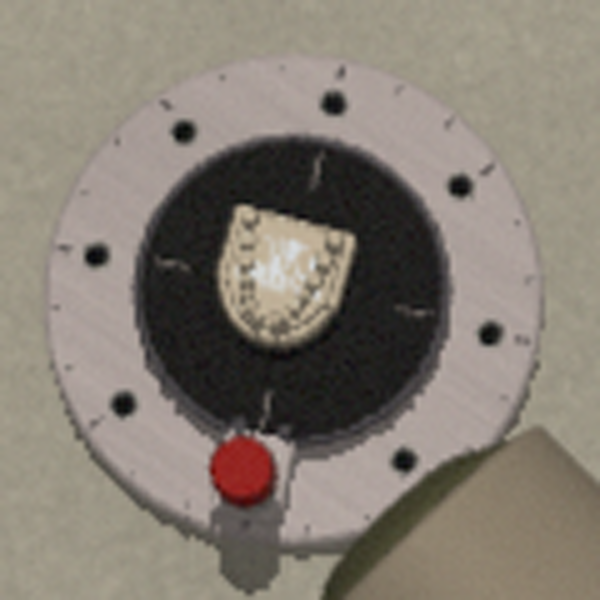

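View pics/c10.png

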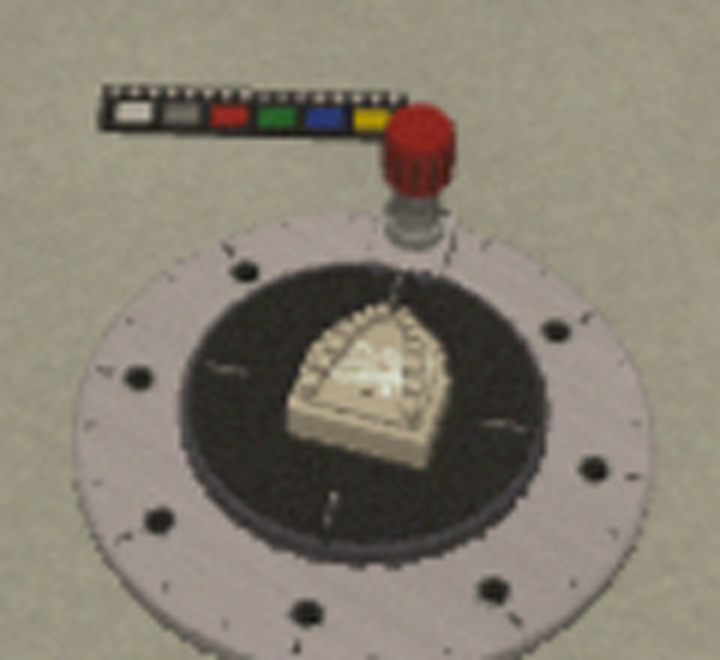

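View pics/w5.png

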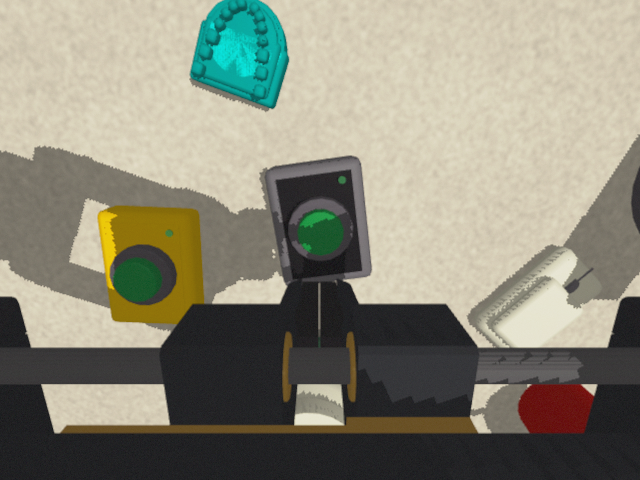

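```bash
python3 - <<'E'
from h import *
t=load('t5');s=load('s5')
c=lambda p,x0,y0,k:((p[0]+.5)/k-.5+x0,(p[1]+.5)/k-.5+y0)
n=kn(np.pi/4)
print('start: meas-pred', np.array(c((569,80),280,230,6))-proj(load('scene0'),[*kn(0),.11]), np.array(c((107,378),220,150,5))-proj(t,[*kn(0),.11]))
for z in(.11,.114,.12):print(z,np.array(c((420,125),280,210,6))-proj(s,[*n,z]),np.array(c((242,470),220,150,5))-proj(t,[*n,z]))
b=np.array([.4702,-.3355]);R=Ro.from_rotvec(down(-.4)).as_matrix()
for nm,u,v,z in(('tub',493,268,.105),('pen',537,183,.10),('phone',482,190,.02)):
    w=ray(load('top0'),u,v,z);print(nm,w.round(3),(R.T[:2,:2]@(w[:2]-b)).round(3))
print('btn wrist',ray(load('w5'),320.5,232,.052))
crop('w5',240,140,160,150,5,'c11')
E
```

```text
start: meas-pred [-0.9587069  -1.16653876] [0.32697354 0.35626669]
0.11 [-0.64807947 -0.58641027] [0.19503128 0.63710763]
0.114 [-0.69999705  0.41391225] [0.29160984 0.85256317]
0.12 [-0.77832609  1.92311793] [0.43748721 1.17799862]
tub [ 0.401 -0.473  0.105] [-0.153 -0.01 ]
pen [ 0.619 -0.605  0.1  ] [-0.191  0.242]
phone [ 0.622 -0.487  0.02 ] [-0.081  0.199]
btn wrist [ 0.47239039 -0.33383377  0.052     ]
```

View pics/c11.png

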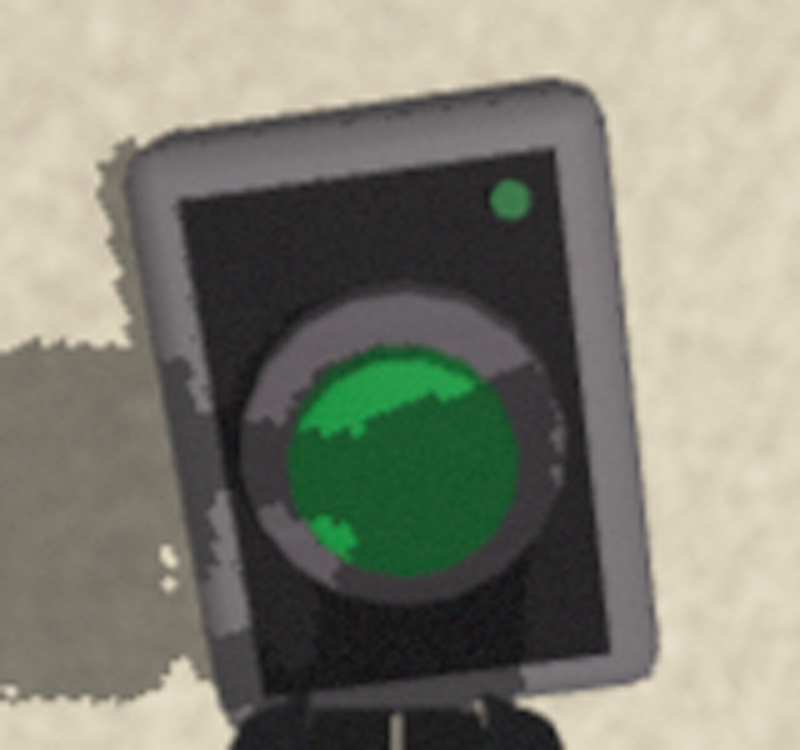

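```bash
python3 - <<'E'
from h import *
def cen(im,box):
    x0,y0,x1,y1=box;h=cv2.cvtColor(im[y0:y1,x0:x1],cv2.COLOR_RGB2HSV)
    m=(((h[...,0]<8)|(h[...,0]>172))&(h[...,1]>130)&(h[...,2]>40)); ys,xs=np.nonzero(m);return np.array([xs.mean()+x0,ys.mean()+y0]),m.sum(),ys.min()+y0,ys.max()+y0
n=kn(np.pi/4)
for a,b,bx,by in(('scene0','s5',(360,230,390,268),(342,222,362,246)),('top0','t5',(230,215,255,245),(258,234,280,256))):
    A=cen(load(a)['image'],bx);B=cen(load(b)['image'],by);print(A,B)
    print('resid',A[0]-proj(load(a),[*kn(0),.093]),B[0]-proj(load(b),[*n,.093]),'px per 10mm',proj(load(b),[*n,.103])-proj(load(b),[*n,.093]))
E
```

```text
(array([374.24516129, 247.49032258]), np.int64(155), np.int64(240), np.int64(255)) (array([349.46153846, 234.44055944]), np.int64(143), np.int64(227), np.int64(242))
resid [-0.65462265 -0.78007453] [-0.55187643 -0.76279483] px per 10mm [ 0.1277174  -2.46079649]
(array([241.25362319, 225.92753623]), np.int64(138), np.int64(220), np.int64(232)) (array([268.08208955, 243.85074627]), np.int64(134), np.int64(237), np.int64(250))
resid [-0.13671128 -0.02517888] [-0.12744229 -0.0146794 ] px per 10mm [-0.23683103 -0.5283425 ]
```

```bash
python3 - <<'E'
from h import *
B=[.4715,-.3345]
robot.servo_line([*B,.058],speed=.12); st()
for z in(.052,.049,.0465,.0455,.0448,.044):
    robot.servo_line([*B,z],speed=.03); robot.hold(.1); o=st()
    if o['contact_force'][2]>14: break
snap('scene','s6')
robot.servo_line([*B,.16],speed=.12); st()
snap('wrist','w6');snap('scene','s7')
crop('s6',160,190,110,80,6,'c12');crop('s7',160,190,110,80,6,'c13')
E
```

```text
t 13.72 tcp [ 0.4718 -0.3348  0.0587] F [-0.1 -0.8  0. ] w 0.004 j [-0.82  0.61  1.46 -0.    1.06 -0.42]
t 14.18 tcp [ 0.4716 -0.3346  0.0522] F [0.3 0.2 1. ] w 0.006 j [-0.82  0.62  1.47 -0.    1.05 -0.42]
t 14.53 tcp [ 0.4717 -0.3346  0.0492] F [ 0.  -0.9  3.8] w 0.005 j [-0.82  0.63  1.47  0.    1.04 -0.42]
t 14.88 tcp [ 0.4717 -0.3347  0.0466] F [ 0.5 -0.5  4.9] w 0.004 j [-0.82  0.63  1.47  0.    1.04 -0.42]
t 15.22 tcp [ 0.4717 -0.3347  0.0463] F [-1.3  1.4 11.7] w 0.008 j [-0.82  0.63  1.48 -0.    1.03 -0.42]
t 15.57 tcp [ 0.4717 -0.3347  0.0462] F [-2.5  2.6 17.6] w 0.001 j [-0.82  0.63  1.48 -0.    1.03 -0.42]
t 16.73 tcp [ 0.4712 -0.3342  0.1591] F [ 0.3 -0.2  0.4] w 0.004 j [-0.82  0.5   1.35  0.    1.3  -0.42]
```

View pics/c12.png

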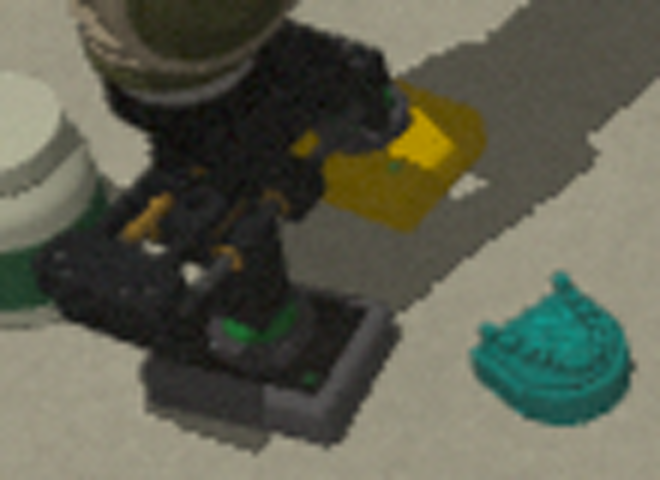

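View pics/s7.png

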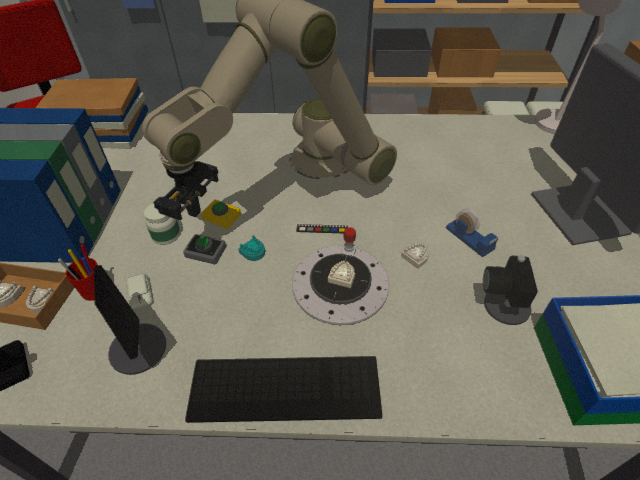

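```bash
python3 - <<'E'
from h import *
for a,b in(('s5','s7'),('scene0','s7')):
    d=np.abs(load(a)['image'].astype(int)-load(b)['image']).max(2); print(a,(d[222:325,230:]>40).sum(), (d[205:270,400:500]>40).sum(),(d[215:235,295:340]>40).sum())
robot.sign_off(); st()
E
```

```text
s5 11 0 0
scene0 852 0 0
the job is handed in; nothing more can be done
the job is handed in; nothing more can be done
```

The table is one hole on, counter-clockwise, with the index pin home. After that, the shutter button on the grey release box was pressed once and let go. I handed the job in at about 17 s on the robot's clock, with the arm clear of everything.

- **Index pin:** I drew the pin about 14 mm, with 10 N on the wrist. The swing was slow and stopped just short of the hole, so it never went past. I lowered the pin without meeting the plate and released it. In both the top and scene pictures, the knob sat where a home pin in the next hole should be, to about 0.1 px, the same offset as at the start.
- **Shutter:** Contact came at 52 mm. The force was 4.9 N near the end of travel, then rose against a hard stop at about 46.2 mm (17.6 N), so I take the button as fully down. The box was clear of the fingers in the last scene picture, but I did not measure the button's return.
- **Cast and other things:** The cast turned with the table in the pictures, and I saw no shift on it. I did not measure its position. Comparing the first and last scene pictures showed no change at the scale bar, spare cast and tape dispenser. The tub, mouse and look-alikes looked unmoved by eye only.
- **Measurements that disagreed:** Before the grasp, the scene camera placed the table 2–3 mm from where the top and wrist cameras did. I used the top camera's position, which the wrist camera supported, and the low side forces after gripping agreed with it.

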